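# Shut off the dispensary water tap

### The job

The water line to the dispensary tap has to be shut off before its filter is changed. Push the grey sliding cover of the valve box fully aside, then push the handle that ends in a round disc clockwise until it is fully shut, lying across its pipe, and leave the cover open. Leave the plain bar handle beside it, and the two bottles and the counting tray around the box, as they are.

Things in the scene. Friction and masses are not known exactly. Their poses are not given: they have to be found in the camera images.
- valve_box: White fixed box, 170 mm (its x) by 535 mm (its y, -262 to +273), rim 65 mm and side rails 73 mm high; origin on the counter at mid width, z up. Well under the cover: inside x -77 to +77, y -255 to 0, floor 8 mm high, two valve pivots at x +25, y -195 and -100 (either may have the disc). The +y half is a closed deck the cover slides over. A fixed tap 216 mm high stands at x +150, y +200.
- cover (a joint): How far the grey cover has been slid along the box's +y, m: starts between 0 (closed) and 0.03, at its stop 0.265 (fully aside). It slides with about 2.5 N of friction plus 5 N per m/s, stays where it is left and cannot be lifted.
- cover_end (a point): Middle of the cover's upright end face at its -y end, the face to push (towards the box's +y), 77 mm above the counter. The cover is a flat grey slab 150 mm (x) by 258 mm (y), 20 mm thick, underside 67 and top 87 mm high. Closed, this end is about flush with the box's end, with free space beyond. Two thin black lines lie on top near it. Axes are those of the box.
- disc_handle (a joint): Angle of the steel handle that ends in a disc, rad: 0 is open (pointing to the box's -x, along its pipe), 1.571 is shut at its stop (pointing to the box's +y, across the pipe); it turns clockwise seen from above. Starts between 0 and 0.3. About 0.1 N m of friction; stays where it is left.
- disc_pivot (a point): Point on the vertical axis of the disc handle's valve, at mid height of the handle, 46 mm above the counter. Axes are those of the box; it does not turn with the handle.
- disc_tip (a point): Centre of the disc at the end of that handle, 58 mm from the pivot and 46 mm above the counter. The disc is 30 mm across and 14 mm thick (40 to 54 mm high), on an arm 14 mm wide and 12 mm thick; hub 24 mm across. Its x axis points from here to the pivot and turns with the handle.
- bar_handle (a joint): Angle of the other, plain steel handle, same meaning; starts between 0 and 0.3 and is to stay where it is.
- bar_pivot (a point): Point on the axis of the plain handle's valve, 46 mm above the counter; axes of the box.
- bar_tip (a point): Point on the plain handle 58 mm from its pivot, 2 mm short of its square end, 46 mm above the counter. This handle is a straight bar 14 mm wide and 12 mm thick with no disc.
- tall_bottle: White capped jar, 64 mm across and 115 mm high, standing loose behind the deck half of the box; origin at the middle of its underside.
- small_bottle: Small amber capped jar, 44 mm across and 75 mm high, standing loose beyond the well end of the box; origin at the middle of its underside.
- count_tray: Green plastic counting tray, 130 by 190 by 22 mm, lying loose behind the well half of the box; origin at the middle of its underside.
Things that resemble listed ones, but are neither listed nor needed, are in the scene too. Several things have the shape of the small_bottle; the one meant has the colours described above.

How it is judged:
By the outcome, as a careful person would: the job done as asked, in the order asked, and still so for the second after the job is handed in, with the robot touching nothing.
It also fails if it takes over 48 s, if anything falls off the work surface, if the arm or the gripper's body presses on something with over 40 N, if the wrist force passes 120 N, or if a joint passes its speed limit or range.

### The arm

A 6-joint arm with a two-finger parallel gripper is mounted at the origin on the work surface. World frame = base frame: x ahead of the robot, y to its left, z up, the work surface at z = 0. Lengths are in m, angles in rad, forces in N, time in s.
With the tool pointing down it reaches from about 0.225 to 0.875 m from the base axis. Payload 3.4 kg.
Tool frame: the origin (TCP) lies between the finger pads; the fingertips stand 11 mm ahead of it and the grasp point (between the pads) lies 8 mm behind it; z points along the fingers, y is the line along which they close (so a half turn about z gives the same grasp; the last joint's range is limited). The gripper opens to 85 mm and grips with 20 to 120 N. Pads are 22 mm wide; open, the fingers measure 114 mm over their backs; the gripper's body (76 mm by 85 mm) begins 54 mm behind the grasp point. The pads swing forward as they close: fully open they stand 13 mm farther back than shut.
Start: joints at [1.166, 0.276, 1.505, -0, 1.361, -0.121], TCP at [0.161, 0.552, 0.242] pointing down, gripper open.
Joint ranges: [-2.89, 2.89], [-0.75, 2.08], [0.22, 2.7], [-1.18, 4.32], [0.11, 2.71], [-2.7, 2.7]. Speed limits (rad/s): [2.57, 2.57, 3.14, 3.14, 3.14, 3.14].

### API

Orientations are given as a unit quaternion [w, x, y, z].
In Python, from rig import manip, imaging gives the robot as it stands. The module is installed in compiled form; this text tells all that it offers.
- The arm moves only by the tool jog_arm, never from a script. Its argument "deltas" is one flat list of numbers, 7 for each row, row after row: the turn, a rotation vector about the world's x, y, z in degrees, then the shift along the world's x, y, z in mm, then the opening, from 0 (shut) to 1 (fully open). In form: [ax, ay, az, tx, ty, tz, gripper, ax, ay, az, tx, ty, tz, gripper, ...]. A call has 1 to 20 rows; each row is the pose to reach, as a shift and turn from the pose commanded when the call began; what a row does not reach only later rows make up. A row lasts 1/10 s, in which the tool goes at most 50 mm and 8.59 degrees, less where a joint would pass 70% of its speed; a pose out of reach is approached as far as the arm can. A call with a gripper value outside its range is refused whole. The fingers move at their own pace and stop on an object; "grip_force" is the grip in N (left out, the last holds). Time passes only in rows, so rows that repeat a pose let the fingers close. It gives the time, the measured TCP pose, the force, the opening and the grip force at its end, in the units of the state.
- manip.get_state(): the state, without advancing time (a new reading comes with each control period).
- imaging.get_image(name): name is "scene" or "top" or "wrist"; returns the picture (420x560x3 uint8, blue, green, red); there is no depth.
- imaging.calibration(name): a dict with "mtx" (3x3 intrinsics, pixels), "cam_to_world" (4x4, takes a point from camera to world coordinates). Camera axes: x right, y down, z forward; pixel columns grow to the right and rows downward; lengths in m; the calibration is good to about 2 mm. The wrist camera is an equidistant fisheye: a pixel r from the principal point sees the ray r / f radians off the axis. A picture is of the moment at which its call begins: read the wrist's pose just before it. calibration takes no time and is no camera call; for the wrist camera it gives the pose at the moment of the call.
- manip.sign_off(): hands the job in; it is judged then, once.
The state is a dict: "clock": time; "qpos": joint angles; "qd": joint speeds; "effort": joint torques, N m; "position": TCP position; "ee_rot": TCP orientation; "contact_force": force on the tool from outside, world axes, zero at the start; "moment": the same for the moment, N m; "width": finger opening in m; "gripper_force": force on a finger pad.
Only numpy, scipy, OpenCV 4.12 (cv2) and the standard library are available. Lean on these libraries where they do the work, as an engineer would, in place of code of your own. Each camera call takes 0.05 s, during which the arm holds its last target. There are 200 camera calls.

## Working session

There is one attempt and no reset: what is moved stays moved. The work goes in short steps, Python scripts to look and compute and a tool call to move; the robot and the scene stay as the last step left them, time stands still between calls to the robot, and variables do not carry over. Pictures are saved under pics/ and viewed, at most 10 in all, crops included, and the job is handed in when it is done.

Besides the shell and the picture viewer there is one more tool, called after "Emit:" as name(argument=value, ...) on one line, values as JSON. jog_arm: Moves the arm, as the interface text tells. Its arguments: {"type":"object","properties":{"deltas":{"type":"array"},"grip_force":{"type":"number"}},"required":["deltas"]}

```bash
mkdir -p pics
python3 - <<'E'
from rig import manip, imaging
import cv2,numpy as np
for n in("scene","top"):
    cv2.imwrite(f"pics/{n}0.png",imaging.get_image(n))
    c=imaging.calibration(n);print(n,np.round(c["mtx"],1).tolist(),np.round(c["cam_to_world"],3).tolist())
print(manip.get_state())
E
```

```text
scene [[381.1, 0.0, 276.0], [0.0, 381.1, 209.2], [0.0, 0.0, 1.0]] [[0.785, 0.466, -0.407, 0.961], [0.619, -0.608, 0.498, -0.509], [-0.015, -0.643, -0.766, 0.696], [0.0, 0.0, 0.0, 1.0]]
top [[494.6, 0.0, 281.6], [0.0, 494.6, 217.1], [0.0, 0.0, 1.0]] [[-0.015, -0.987, 0.162, 0.469], [-1.0, 0.015, -0.006, -0.083], [0.004, -0.163, -0.987, 1.03], [0.0, 0.0, 0.0, 1.0]]
{'clock': 0.1, 'qpos': array([ 1.16600440e+00,  2.76563599e-01,  1.50601863e+00,  1.02814378e-05,
        1.36072247e+00, -1.21002726e-01]), 'qd': array([-2.48966490e-06, -4.14109081e-05, -3.71901713e-03,  8.58793170e-04,
        1.71855617e-04, -3.08469561e-04]), 'effort': array([ 1.54440208e-04, -4.17702341e+01, -2.46406245e+01, -2.62325875e-04,
        5.87754766e-03,  8.36091516e-06]), 'position': array([0.16081707, 0.55157165, 0.24150323]), 'ee_rot': array([-2.27317700e-04,  1.41419939e-01,  9.89949326e-01, -8.25307868e-04]), 'contact_force': array([-0.0727984 ,  0.15721923, -0.37914818]), 'moment': array([-0.06932149,  0.01982831, -0.04881728]), 'gripper_force': 0.0, 'width': 0.08538250573087824}
```

View pics/top0.png

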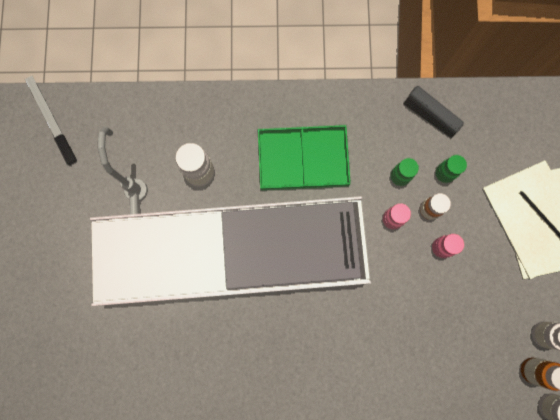

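View pics/scene0.png

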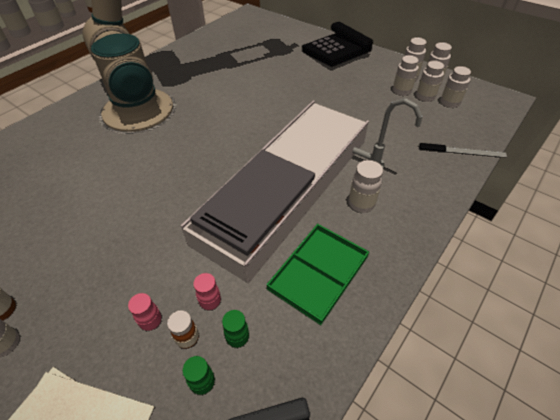

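The top view shows the box with the cover at px (222–360, 203–289), its black lines at (348,240), and the box's +y pointing image left. The tap is at (135,188), the white jar at (192,160) and the tray at (303,157). Candidates for small_bottle are pink (398,215), pink (450,245), green (405,171), green (453,167) and amber/white cap (437,207). The amber one matches. It also shows in the scene view at (182,328).

```bash
cat > h.py <<'E'
from rig import manip, imaging
import cv2,numpy as np
def ray(n,uv,z,c=None):
    c=c or imaging.calibration(n);T=c["cam_to_world"];uv=np.atleast_2d(uv).astype(float)
    d=np.c_[uv,np.ones(len(uv))]@np.linalg.inv(c["mtx"]).T@T[:3,:3].T
    return T[:3,3]+d*((z-T[2,3])/d[:,2])[:,None]
def proj(n,P):
    c=imaging.calibration(n);T=np.linalg.inv(c["cam_to_world"]);p=np.atleast_2d(P)@T[:3,:3].T+T[:3,3]
    q=p@c["mtx"].T;return q[:,:2]/q[:,2:]
E
python3 - <<'E'
from h import *
im=cv2.imread("pics/top0.png");hsv=cv2.cvtColor(im,cv2.COLOR_BGR2HSV)
for p in[(160,250),(290,250),(300,350),(363,240),(348,240),(357,255),(100,297)]:print(p,im[p[1],p[0]],hsv[p[1],p[0]])
crop=im[180:320,80:480];cv2.imwrite("pics/crop0.png",cv2.resize(crop,None,fx=2,fy=2,interpolation=cv2.INTER_CUBIC))
# cover: purple-ish dark grey (b>g) ; inside box
b,g,r=[cv2.GaussianBlur(im,(5,5),0)[...,i].astype(int) for i in range(3)]
roi=np.zeros(im.shape[:2],np.uint8);roi[190:310,85:375]=1
for name,m,z in[("white",(g>120),.073),("cover",(b-g>2)&(g<110),.087)]:
    m=(m&(roi>0)).astype(np.uint8)
    m=cv2.morphologyEx(m,cv2.MORPH_OPEN,np.ones((3,3)))
    cs=cv2.findContours(m,0,2)[0];c=max(cs,key=cv2.contourArea)
    if name=="white":c=np.vstack([k for k in cs if cv2.contourArea(k)>40])
    R=cv2.minAreaRect(c);B=cv2.boxPoints(R);print(name,cv2.contourArea(c),R);W=ray("top",B,z)
    print(np.round(B,1).tolist(),np.round(W,4).tolist(),np.linalg.norm(np.diff(W,axis=0),axis=1))
E
```

```text
(160, 250) [226 236 240] [ 21  15 240]
(290, 250) [124 128 140] [  8  29 140]
(300, 350) [120 131 139] [ 17  35 139]
(363, 240) [226 236 238] [ 25  13 238]
(348, 240) [110 114 122] [ 10  25 122]
(357, 255) [126 129 138] [  8  22 138]
(100, 297) [219 230 238] [ 17  20 238]
white 33028.5 ((229.5, 249.5), (119.0, 289.0), 90.0)
[[85.0, 190.0], [374.0, 190.0], [374.0, 309.0], [85.0, 309.0]] [[0.6869, 0.2991, 0.073], [0.6786, -0.2721, 0.073], [0.447, -0.2615, 0.073], [0.4555, 0.2878, 0.073]] [0.57130131 0.23178085 0.54934707]Traceback (most recent call last):
  File "<stdin>", line 11, in <module>
ValueError: max() iterable argument is empty
```

View pics/crop0.png

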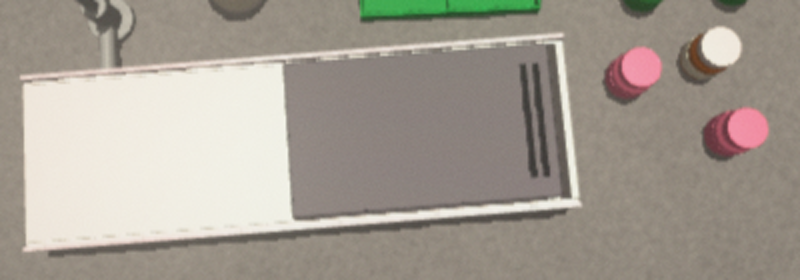

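The crop shows the amber small_bottle at (437,205), with pink (398,215) and (450,245) nearby. The cover's end is near px (357,240), with a narrow dark gap before the white end wall at (365,240). Its left edge is at about (222,212)–(227,289).

Run:
```python
from h import *
im=cv2.imread("pics/top0.png");g=im[...,1]
roi=np.zeros(g.shape,np.uint8);roi[190:312,85:376]=255
m=cv2.bitwise_and(cv2.inRange(g,185,255),roi)
n,l,s,_=cv2.connectedComponentsWithStats(m);print(s[1:][s[1:,4]>20])
pts=np.vstack([np.argwhere(l==i)[:,::-1] for i in range(1,n) if s[i,4]>20 and s[i,0]<=372])
H=cv2.convexHull(pts.astype(np.float32))
R=cv2.approxPolyDP(H,5,True)[:,0];print(R.tolist())
W=ray("top",R,.073);print(np.round(W,4).tolist(),np.round(np.linalg.norm(W-np.roll(W,-1,0),axis=1),3))
# profile along line between far end
for y in(225,240,255):print(y,[tuple(im[y,x]) and int(im[y,x,1]) for x in range(340,376)])
for y in(225,240,255,270):print(y,[int(g[y,x]) for x in range(218,232)])
hsv=cv2.cvtColor(im,cv2.COLOR_BGR2HSV)
for nme,lo,hi,z in[("pink",(160,80,60),(180,255,255),.075),("green",(50,120,40),(75,255,255),.075),("amber",(3,120,30),(15,255,255),.05)]:
    k=cv2.inRange(hsv,lo,hi);k[:, :370]=0;k[:120]=0;k[300:]=0
    n,l,s,c=cv2.connectedComponentsWithStats(k)
    for i in range(1,n):
        if s[i,4]>30:print(nme,s[i],c[i],ray("top",c[i],z).round(3))
```

```text
[[   90   196   281   110 12779]]
[[370.0, 282.0], [92.0, 305.0], [90.0, 218.0], [133.0, 204.0], [360.0, 196.0]]
[[0.4981, -0.2561, 0.073], [0.4628, 0.2749, 0.073], [0.6307, 0.2866, 0.073], [0.6573, 0.2035, 0.073], [0.6669, -0.2439, 0.073]] [0.532 0.168 0.087 0.447 0.169]
225 [123, 81, 66, 67, 107, 123, 126, 83, 64, 64, 92, 119, 129, 127, 126, 106, 97, 94, 95, 116, 216, 236, 235, 215, 167, 147, 146, 144, 140, 144, 146, 145, 144, 146, 143, 143]
240 [127, 128, 98, 67, 64, 74, 118, 127, 114, 78, 63, 70, 116, 128, 127, 126, 114, 90, 89, 92, 96, 141, 226, 236, 235, 196, 155, 141, 138, 137, 138, 140, 142, 145, 144, 141]
255 [131, 130, 128, 125, 81, 63, 67, 100, 124, 122, 84, 64, 62, 87, 123, 130, 128, 129, 111, 98, 94, 92, 106, 186, 232, 237, 234, 175, 143, 145, 144, 148, 148, 144, 144, 144]
225 [239, 240, 239, 235, 166, 136, 136, 136, 135, 135, 136, 135, 137, 135]
240 [240, 239, 240, 240, 236, 163, 137, 136, 136, 138, 137, 137, 136, 137]
255 [240, 240, 239, 240, 239, 236, 164, 137, 137, 138, 139, 137, 136, 138]
270 [240, 239, 241, 239, 241, 238, 224, 153, 139, 139, 139, 136, 137, 138]
pink [383 204  28  25 512] [396.41015625 215.90820312] [[ 0.626 -0.313  0.075]]
pink [432 234  32  24 581] [447.65576592 245.44234079] [[ 0.566 -0.41   0.075]]
green [440 155  26  24 379] [453.75725594 165.85488127] [[ 0.725 -0.433  0.075]]
green [399 159  19  19 287] [408.05226481 167.7804878 ] [[ 0.722 -0.342  0.075]]
green [395 166  15  16  45] [399.71111111 175.28888889] [[ 0.707 -0.324  0.075]]
amber [425 198  15  19  77] [429.22077922 209.42857143] [[ 0.642 -0.386  0.05 ]]
```

Run:
```python
from h import *
W=np.array([[0.4981,-0.2561],[0.4628,0.2749],[0.6307,0.2866],[0.6669,-0.2439]])
L=np.array([[-.085,-.262],[-.085,.273],[.085,.273],[.085,-.262]])
a=L-L.mean(0);b=W-W.mean(0);th=np.arctan2((a[:,0]*b[:,1]-a[:,1]*b[:,0]).sum(),(a*b).sum())
R=np.array([[np.cos(th),-np.sin(th)],[np.sin(th),np.cos(th)]]);t=W.mean(0)-R@L.mean(0)
print(np.degrees(th),t,((L@R.T+t)-W).round(4).tolist());np.savez("box.npz",R=R,t=t)
e=ray("top",[(354.8,225),(356.3,240),(358,255),(222,225),(223,240),(224,255)],.087)
print("cover edges local",((e[:,:2]-t)@R).round(4).tolist())
c=ray("top",[(359.3,225),(361,240),(362.7,255)],.065);print("end wall inner",((c[:,:2]-t)@R).round(4).tolist())
for n,p in[("pink",(.626,-.313)),("pink2",(.566,-.41)),("amber",(.642,-.386))]:print(n,((np.array(p)-t)@R).round(3))
for l in[(0,-.295),(0,-.275),(0,.02),(.025,-.195),(.025,-.1)]:print(l,(R@l+t).round(4))
```

```text
3.87241415680643 [0.56499644 0.00988756] [[-0.0002, -0.0012], [-0.001, 0.0016], [0.0007, 0.0014], [0.0006, -0.0019]]
cover edges local [[0.0259, -0.2413], [-0.0033, -0.2411], [-0.0322, -0.2412], [0.0469, 0.0137], [0.0178, 0.0136], [-0.0111, 0.0136]]
end wall inner [[0.0281, -0.2538], [-0.0018, -0.2539], [-0.0314, -0.254]]
pink [ 0.039 -0.326]
pink2 [-0.027 -0.419]
amber [ 0.05 -0.4 ]
(0, -0.295) [ 0.5849 -0.2844]
(0, -0.275) [ 0.5836 -0.2645]
(0, 0.02) [0.5636 0.0298]
(0.025, -0.195) [ 0.6031 -0.183 ]
(0.025, -0.1) [ 0.5967 -0.0882]
```

Emit:
jog_arm(deltas=[0,0,-69.9,418,-822,0,0,0,0,-69.9,418,-822,0,0,0,0,-69.9,418,-822,0,0,0,0,-69.9,418,-822,0,0,0,0,-69.9,418,-822,0,0,0,0,-69.9,418,-822,0,0,0,0,-69.9,418,-822,0,0,0,0,-69.9,418,-822,0,0,0,0,-69.9,418,-822,0,0,0,0,-69.9,418,-822,0,0,0,0,-69.9,418,-822,0,0,0,0,-69.9,418,-822,0,0,0,0,-69.9,418,-822,0,0,0,0,-69.9,418,-822,0,0,0,0,-69.9,418,-822,0,0,0,0,-69.9,418,-822,0,0,0,0,-69.9,418,-822,0,0,0,0,-69.9,418,-822,0,0,0,0,-69.9,418,-822,0,0,0,0,-69.9,418,-822,0,0])

```text
clock: 2.1
position: [0.5799, -0.2734, 0.2406]
ee_rot: [-0.0, 0.684, 0.729, -0.0]
contact_force: [0.2, 0.5, -0.4]
width: -0.0002
gripper_force: 0.0
```

Emit:
jog_arm(deltas=[0,0,0,0,0,-50,0,0,0,0,0,0,-100,0,0,0,0,0,0,-140,0,0,0,0,0,0,-156,0,0,0,0,0,0,-156,0,0,0,0,0,0,-156,0])

```text
clock: 2.7
position: [0.5791, -0.2692, 0.0869]
ee_rot: [-0.0, 0.683, 0.731, 0.0]
contact_force: [-0.3, -0.1, 1.2]
width: -0.0002
gripper_force: 0.0
```

Run:
```python
from h import *
cv2.imwrite("pics/scene1.png",cv2.resize(imaging.get_image("scene")[170:380,110:390],None,fx=2.5,fy=2.5))
print(manip.get_state())
```

```text
{'clock': 2.75, 'qpos': array([-5.44377907e-01,  4.83666324e-01,  1.58150233e+00,  2.30639542e-04,
        1.07423641e+00, -6.12102805e-01]), 'qd': array([-0.0051587 , -0.01182702, -0.01810462, -0.00140791, -0.00215428,
       -0.00067801]), 'effort': array([ 2.30243528e-02, -4.88892817e+01, -2.02577180e+01,  3.58256861e-03,
        6.58169878e-02,  1.04102484e-03]), 'position': array([ 0.57972209, -0.26975087,  0.08780039]), 'ee_rot': array([1.04953793e-03, 6.82801267e-01, 7.30603328e-01, 3.24253193e-04]), 'contact_force': array([ 0.94149945, -0.72255951,  0.57235591]), 'moment': array([-0.07008355, -0.01126589,  0.00408975]), 'gripper_force': 0.0, 'width': -6.039911408380638e-05}
```

View pics/scene1.png

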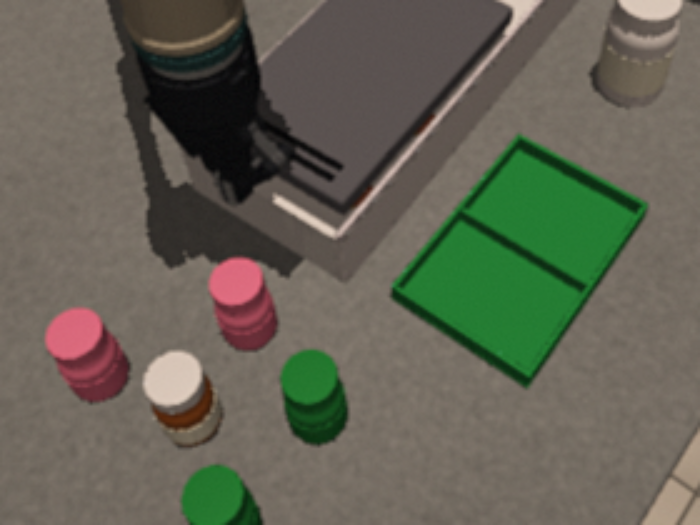

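The closed fingers (at about (245,180) in this crop) are just beyond the cover's end, clear of the pink jar at (240,290). Next I push the cover along the box's +y.

Emit:
jog_arm(deltas=[0,0,0,0,0,-3,0,0,0,0,-0.7,10,-3,0,0,0,0,-1.7,25,-3,0,0,0,0,-2.7,40,-3,0,0,0,0,-4,60,-3,0,0,0,0,-5.4,80,-3,0,0,0,0,-6.8,100,-3,0,0,0,0,-8.1,120,-3,0,0,0,0,-9.5,140,-3,0,0,0,0,-10.8,160,-3,0,0,0,0,-12.2,180,-3,0,0,0,0,-13.5,200,-3,0,0,0,0,-14.9,220,-3,0,0,0,0,-16,236,-3,0,0,0,0,-16.6,246,-3,0,0,0,0,-17.2,254,-3,0,0,0,0,-17.6,260,-3,0,0,0,0,-17.9,264,-3,0,0,0,0,-17.9,264,-3,0])

```text
clock: 4.65
position: [0.5603, -0.0053, 0.0829]
ee_rot: [-0.001, 0.683, 0.73, -0.0]
contact_force: [-0.2, 0.5, -0.8]
width: 0.0001
gripper_force: 0.0
```

Emit:
jog_arm(deltas=[0,0,0,-0.2,3,0,0,0,0,0,-0.4,6,0,0,0,0,0,-0.6,8,0,0,0,0,0,-0.6,8,0,0])

```text
clock: 5.05
position: [0.5597, 0.0023, 0.0829]
ee_rot: [-0.001, 0.683, 0.73, -0.0]
contact_force: [-1.3, -1.0, -0.4]
width: 0.0002
gripper_force: 0.8
```

Run:
```python
from h import *
print(manip.get_state()["contact_force"])
im=imaging.get_image("top");cv2.imwrite("pics/top2.png",im);cv2.imwrite("pics/top2c.png",cv2.resize(im[180:320,80:400],None,fx=2.4,fy=2.4,interpolation=cv2.INTER_CUBIC))
```

```text
[-1.34688519 -1.04612866 -0.4364685 ]
```

View pics/top2c.png

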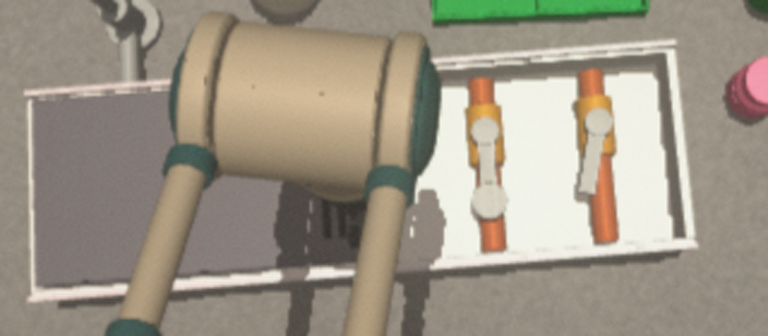

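The disc handle is at the y=-100 pivot, with its disc at crop (489,201), i.e. px (284,264). The plain bar is at y=-195, crop (598,122)→(587,192). The cover is almost at its stop, so I creep on until the force rises.

Emit:
jog_arm(deltas=[0,0,0,-0.2,3,0,0,0,0,0,-0.3,5,0,0,0,0,0,-0.3,5,0,0])

```text
clock: 5.4
position: [0.5598, 0.0034, 0.083]
ee_rot: [0.002, 0.682, 0.731, -0.003]
contact_force: [-1.7, -11.9, -2.0]
width: -0.0002
gripper_force: 6.3
```

Emit:
jog_arm(deltas=[0,0,0,-0.3,4,0,0,0,0,0,-0.3,4,0,0])

```text
clock: 5.6
position: [0.5599, 0.0036, 0.0831]
ee_rot: [0.005, 0.681, 0.732, -0.006]
contact_force: [-2.3, -23.9, -2.4]
width: 0.0003
gripper_force: 11.7
```

Emit:
jog_arm(deltas=[0,0,0,1,-15,0,0,0,0,0,3,-40,10,0,0,0,0,3,-40,40,0,0,0,0,3,-40,40,0])

```text
clock: 6.0
position: [0.566, -0.0294, 0.1268]
ee_rot: [0.003, 0.684, 0.73, 0.003]
contact_force: [1.2, 0.4, 0.1]
width: -0.0001
gripper_force: 0.0
```

Run:
```python
from h import *
b=np.load("box.npz");R,t=b["R"],b["t"]
im=cv2.imread("pics/top2.png")
loc=lambda uv,z:((ray("top",uv,z)[:,:2]-t)@R).round(4).tolist()
off=lambda p:(p[0]/2.4+80,p[1]/2.4+180)
print("approx disc,hub,bar hub,bar end",[loc(off(p),z) for p,z in[((489,201),.054),((486,131),.054),((598,122),.054),((587,190),.052)]])
g=im[...,1];hsv=cv2.cvtColor(im,cv2.COLOR_BGR2HSV)
roi=np.zeros(g.shape,np.uint8);roi[222:275,268:300]=255
m=cv2.bitwise_and(cv2.inRange(g,120,222),roi);m=cv2.bitwise_and(m,cv2.inRange(hsv[...,1],0,60))
for y in range(225,275,2):print(y,' '.join(f"{v:3d}" for v in g[y,270:300]))
print(manip.get_state()["position"])
```

```text
approx disc,hub,bar hub,bar end [[[-0.0349, -0.099]], [[0.023, -0.1014]], [[0.0228, -0.1946]], [[-0.0324, -0.1802]]]
225 240 241 239 209 151 132 136 147 151 160 170 176 174 166 160 153 143 137 160 230 240 242 242 242 241 241 242 242 242 241
227 240 241 238 206 138 128 136 144 153 163 171 177 172 170 162 153 146 137 142 230 242 242 242 242 242 242 242 242 242 241
229 241 241 240 225 153 129 137 148 160 168 186 197 195 189 180 166 152 140 144 230 241 242 242 242 242 242 241 242 242 241
231 241 241 241 237 158 126 143 175 195 198 202 199 200 201 202 198 188 154 141 207 238 241 242 242 243 242 243 243 242 242
233 242 241 241 237 160 131 161 194 205 204 204 207 205 204 205 203 202 184 148 182 234 242 242 242 243 241 242 242 242 243
235 241 241 241 237 164 131 165 197 205 207 206 207 206 210 208 206 203 179 146 177 236 242 241 242 243 242 242 242 242 242
237 241 242 242 238 168 124 116 170 200 208 209 207 208 207 210 207 186 150 134 144 232 242 242 243 242 242 242 242 242 242
239 241 242 242 239 206 143 130 113 132 191 194 194 193 189 198 198 142 137 136 139 231 241 242 243 242 242 242 243
[... 1454 characters left out ...]
07 208 210 237 242 243 243 242 243 243 242
265 242 243 242 242 241 238 181 195 204 208 209 212 210 210 208 208 211 212 208 206 210 232 241 242 242 243 242 242 243 243
267 241 242 242 242 241 237 175 154 183 202 207 211 210 209 206 209 212 210 201 200 202 235 242 243 243 243 242 243 243 242
269 241 242 243 243 242 239 210 155 133 146 179 201 208 209 206 203 205 183 145 129 218 239 243 242 242 243 242 242 242 243
271 241 242 242 242 241 242 240 212 157 115  92  98 106 112 117 108 102 105 105 113 195 237 241 242 243 242 243 242 242 242
273 242 242 242 242 243 242 242 241 235 160 107 104 112 114 127 130 123 115 110 109 166 234 241 242 242 243 242 242 242 242
[ 0.56601551 -0.02943149  0.12678843]
```

Measured (box frame): disc at (-0.035,-0.099), pivot at about (0.024,-0.101), so θ≈0.03, and the 58 mm checks. The bar tip is at (-0.032,-0.180). I'll work out the arc waypoints from here.

```bash
cat > arc.py <<'E'
from h import *
b=np.load("box.npz");R,t=b["R"],b["t"];P=np.array([.0245,-.1005])
def C(th,rho=.055,h=.026):
    return R@(P+rho*np.array([-np.cos(th),np.sin(th)])-h*np.array([np.sin(th),np.cos(th)]))+t
E
python3 - <<'E'
from arc import *
print("pre",C(0,h=.038)); s=C(0,h=.038)
for d in range(0,100,8):print(d,((C(np.radians(d))-s)*1000).round(1))
print(manip.get_state()["position"],manip.get_state()["qpos"][5])
E
```

```text
pre [ 0.54391966 -0.13035605]
0 [-0.8 12. ]
8 [-4.4 19.7]
16 [-6.9 27.8]
24 [-8.3 36.1]
32 [-8.5 44.6]
40 [-7.4 53.1]
48 [-5.3 61.3]
56 [-2.  69.1]
64 [ 2.4 76.4]
72 [ 7.7 83. ]
80 [13.9 88.8]
88 [20.8 93.7]
96 [28.4 97.6]
[ 0.56601551 -0.02943149  0.12678843] -0.24199187847487377
```

Emit:
jog_arm(deltas=[0,0,0,-8,-40,0,0,0,0,0,-16,-80,0,0,0,0,0,-18.7,-101,0,0,0,0,0,-18.7,-101,0,0,0,0,0,-18.7,-101,-20,0,0,0,0,-18.7,-101,-45,0,0,0,0,-18.7,-101,-62,0,0,0,0,-18.7,-101,-71,0,0,0,0,-18.7,-101,-71,0,0,0,0,-18.7,-101,-71,0])

```text
clock: 7.0
position: [0.5448, -0.1294, 0.0527]
ee_rot: [0.0, 0.683, 0.731, 0.0]
contact_force: [0.8, -0.1, -0.6]
width: 0.0
gripper_force: 0.0
```

Run:
```python
from h import *
s=manip.get_state();print(s["position"],s["ee_rot"],s["contact_force"])
cv2.imwrite("pics/scene3.png",cv2.resize(imaging.get_image("scene")[90:290,160:390],None,fx=2.8,fy=2.8,interpolation=cv2.INTER_CUBIC))
```

```text
[ 0.54478473 -0.12944666  0.05269067] [2.65330773e-04 6.82847866e-01 7.30560462e-01 3.63669854e-04] [ 0.75143111 -0.12822978 -0.63610984]
```

View pics/scene3.png

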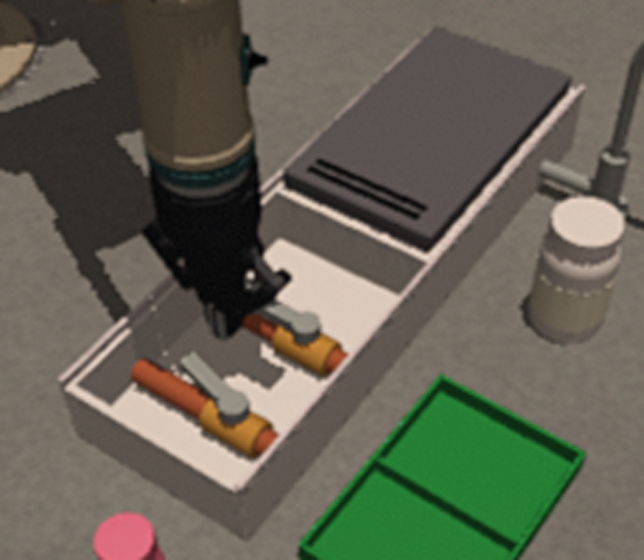

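The fingertips are in the well at (225,325), between the two handles. The bar at (210,385) is untouched, and the cover sits fully at the far end. Now I sweep the disc.

Emit:
jog_arm(deltas=[0,0,0,-0.5,6,0,0,0,0,0,-0.8,12,0,0,0,0,-4,-2.7,16,0,0,0,0,-8,-4.4,19.7,0,0,0,0,-16,-6.9,27.8,0,0,0,0,-24,-8.3,36.1,0,0,0,0,-32,-8.5,44.6,0,0,0,0,-40,-7.4,53.1,0,0,0,0,-48,-5.3,61.3,0,0,0,0,-56,-2,69.1,0,0,0,0,-64,2.4,76.4,0,0,0,0,-72,7.7,83,0,0,0,0,-80,13.9,88.8,0,0,0,0,-88,20.8,93.7,0,0,0,0,-88,20.8,93.7,0,0])

```text
clock: 8.55
position: [0.5654, -0.0354, 0.0527]
ee_rot: [0.0, 0.999, 0.052, 0.0]
contact_force: [0.6, -0.4, 0.6]
width: 0.0001
gripper_force: 0.0
```

Emit:
jog_arm(deltas=[0,0,0,2,0.2,0,0,0,0,0,4,0.3,0,0,0,0,0,6,0.4,0,0,0,0,0,6,0.4,0,0])

```text
clock: 8.95
position: [0.5669, -0.0354, 0.0522]
ee_rot: [-0.001, 0.999, 0.052, -0.004]
contact_force: [-7.4, 1.0, 6.4]
width: 0.0004
gripper_force: 4.0
```

Emit:
jog_arm(deltas=[0,0,0,3,0.2,0,0,0,0,0,5,0.3,0,0,0,0,0,5,0.3,0,0])

```text
clock: 9.25
position: [0.5672, -0.0353, 0.0518]
ee_rot: [-0.001, 0.999, 0.052, -0.009]
contact_force: [-16.3, -1.1, 12.7]
width: -0.0001
gripper_force: 8.2
```

Emit:
jog_arm(deltas=[0,0,0,-15,-1,0,0,0,0,0,-25,-1.5,0,0,0,0,0,-25,-1.5,40,0,0,0,0,-25,-1.5,80,0,0,0,0,-75,-1.5,120,0,0,0,0,-125,-1.5,150,0,0,0,0,-175,-1.5,150,0,0,0,0,-225,-1.5,150,0,0,0,0,-225,-1.5,150,0,0,0,0,-225,-1.5,150,0])

```text
clock: 10.25
position: [0.3483, -0.0367, 0.2027]
ee_rot: [0.0, 0.999, 0.051, 0.0]
contact_force: [1.2, 0.4, -0.1]
width: 0.0001
gripper_force: 0.0
```

Run:
```python
from h import *
s=manip.get_state();print(s["position"],s["contact_force"],s["clock"])
im=imaging.get_image("top");cv2.imwrite("pics/top4.png",im);cv2.imwrite("pics/top4c.png",cv2.resize(im[130:310,80:480],None,fx=2,fy=2,interpolation=cv2.INTER_CUBIC))
```

```text
[ 0.34831429 -0.03669991  0.20269395] [ 1.22425212  0.44419848 -0.0830195 ] 10.25
```

View pics/top4c.png

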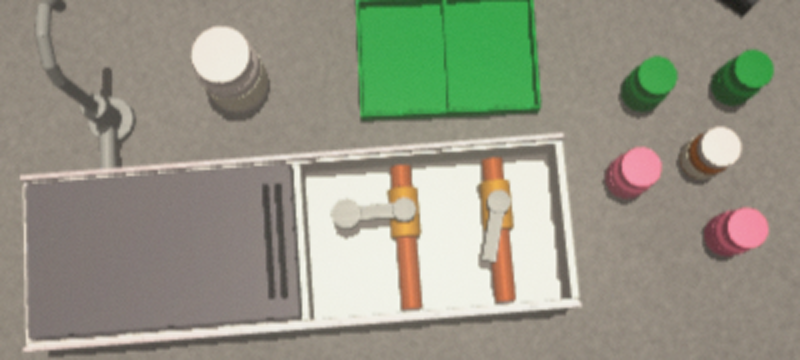

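The cover is at the deck end, the disc at (347,213) lies across its pipe, and the bar, bottles and tray look unmoved. I'll check the angles in numbers.

Run:
```python
from arc import *
im=cv2.imread("pics/top4.png");g=cv2.GaussianBlur(im,(3,3),0)[...,1]
loc=lambda uv,z:(ray("top",uv,z)[:,:2]-t)@R
# disc outline: grey on white floor
r=g[222:252,240:266];hsv=cv2.cvtColor(im,cv2.COLOR_BGR2HSV)
for y in range(226,248):print(y,' '.join(f"{v:3d}" for v in im[y,242:294,1]))
for y in(225,245,265):print(y,[int(v) for v in im[y,222:240,1]],[int(v) for v in im[y,90:100,1]])
```

```text
226 239 238 239 239 240 240 239 240 239 240 240 240 239 241 240 240 240 240 240 241 239 241 240 240 240 240 240 240 241 240 238 193 133 133 135 148 154 165 170 175 172 167 160 151 145 136 152 230 240 241 241 241
227 239 238 239 239 239 240 239 239 239 239 239 239 239 240 241 240 240 240 241 240 240 240 241 241 241 241 240 239 240 240 238 202 139 130 136 146 154 162 169 179 173 168 160 153 144 136 144 229 240 241 241 241
228 239 239 240 239 240 240 240 239 239 240 236 233 237 239 239 240 240 240 240 241 241 239 240 240 241 240 242 240 240 240 239 218 144 129 137 144 153 157 172 186 183 175 165 151 145 138 144 230 240 241 241 241
229 239 239 239 240 239 239 238 231 231 229 226 216 226 230 234 237 240 241 241 240 240 240 240 240 240 240 240 241 241 240 239 225 150 130 138 148 163 173 186 199 197 188 180 163 151 139 144 228 241 241 242 241
230 239 240 240 240 240 239 232 218 216 208 207 203 204 209 221 228 238 240 240 240 240 239 240 239 239 241 240 239 239 240 240 234 163 136 142 157 182 196 201 203 202 201 197 183 166 146 141 222 240 242 241 241
231 239 240 240 239 239 234 218 206 202 
[... 3300 characters left out ...]
171 174 169 162 155 151 143 134 133 189 235 241 241
247 240 241 241 240 240 238 213 195 158 145 138 137 142 145 151 190 204 231 240 240 241 240 241 241 241 241 241 241 242 240 241 241 237 165 132 132 138 142 143 144 148 140 134 131 125 122 118 133 218 238 241 242
225 [129, 132, 132, 118, 105, 188, 231, 236, 193, 128, 129, 227, 239, 239, 239, 239, 239, 240] [145, 172, 159, 126, 118, 117, 117, 119, 116, 115]
245 [125, 133, 133, 132, 110, 104, 157, 228, 238, 225, 146, 125, 199, 235, 240, 239, 240, 240] [135, 150, 210, 145, 116, 119, 116, 117, 119, 115]
265 [77, 106, 133, 137, 137, 133, 113, 131, 229, 240, 237, 161, 118, 165, 232, 240, 241, 241] [137, 147, 191, 159, 126, 118, 119, 116, 117, 113]
```

Run:
```python
from arc import *
loc=lambda uv,z:(ray("top",uv,z)[:,:2]-t)@R
d=loc([(252.4,235.8),(282.3,234.2)],.054);print(d.round(4));v=d[0]-d[1];print(np.degrees(np.arctan2(v[1],-v[0])),np.linalg.norm(v))
e=loc([(262,235.6),(272,235.2)],.052);v=e[0]-e[1];print(np.degrees(np.arctan2(v[1],-v[0])))
print(loc([(226.3,225),(227.9,245),(229.6,265)],.087).round(4), loc([(92.2,225),(93,245),(93.3,265)],.087).round(4))
a,b=[cv2.imread(f"pics/top{i}.png").astype(int) for i in(0,4)]
for n,(y0,y1,x0,x1) in dict(tall=(140,190,170,217),tray=(122,192,255,352),jars=(150,262,380,470)).items():
    q=[i[y0:y1,x0:x1].astype(np.float32).mean(2) for i in(a,b)];print(n,cv2.phaseCorrelate(q[0],q[1]))
a,b=[cv2.imread(f"pics/top{i}.png") for i in(2,4)]
q=[i[205:285,308:350].astype(np.float32).mean(2) for i in(a,b)];print("bar",cv2.phaseCorrelate(*q),abs(q[0]-q[1]).mean())
```

```text
[[ 0.0255 -0.0416]
 [ 0.0238 -0.1011]]
91.63995665684543 0.059489421977708686
92.41901492072824
[[ 0.0462  0.0055]
 [ 0.0074  0.0049]
 [-0.031   0.0042]] [[ 0.0675  0.2625]
 [ 0.0286  0.2618]
 [-0.0096  0.262 ]]
tall ((0.0013525304006485328, -0.024668019721850953), 0.9719891049464544)
tray ((-0.021325273184125138, 0.10399779599172376), 0.9306299424171448)
jars ((-0.03714553512985219, -0.028452800266258294), 0.9749209900255557)
bar ((0.44220624884052384, -0.02981146763791287), 1.0095069878631169) 1.3440478
```

```bash
python3 -c "
from rig import manip
print(manip.sign_off())"
```

```text
the job is handed in; nothing more can be done
None
```

The job is handed in at about 10.3 s: the cover was pushed to its stop first and left open, then the disc handle was turned to its stop (about 91° measured from the image), and the bar handle, bottles and tray were not touched.

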